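# Tighten the mincer's retaining ring with the pin spanner

## Task

Take the two-pin spanner from its rack, press it lightly and squarely on the mincer's steel retaining ring and feel round until both pins meet holes of the ring, push them fully in, and only then turn the ring home, clockwise (seen from above) until it comes up against its stop, with both pins still in. Touch the mincer with the spanner only, and never press or twist hard (stay well under 40 N). Then stand the spanner upright in its rack again, down on its seat between the cheeks, let go, and leave the bottle, the tub and the trays where they are.

Things in the scene. Friction and masses are not known exactly. Their poses are not given: they have to be found in the camera images.
- spanner: Steel two-pin T spanner, 0.22 kg, loose, upright in its rack. Origin: centre of its foot bar's underside, z up. Bar 68 mm (x) by 16 (y), z 0 to 10 mm. On it, centred, a flat grip: 26 mm in x, 14 thick in y, z 10 to 66: take it across y, from above. Two round pins, 7 mm diameter, 8 long, tips chamfered 1 mm, point down from the bar at x = +26 and -26 mm. Half a turn is the same tool.
- pin_a (a point): Tip of the spanner's pin at x = +26 mm, 8 mm below the bar's underside
- pin_b (a point): Tip of the spanner's pin at x = -26 mm, 8 mm below the bar's underside
- mincer: Aluminium mincer head fixed mouth up on a dark steel foot 150 x 130 mm; barrel about 92 mm diameter; a feed tube 44 mm wide sticks out 82 mm along its x, below 71 mm. Origin: centre of the foot's underside, z up, on the ring's axis. Its yaw tells nothing of where the ring's holes stand. The steel retaining ring lies on top, on a wave spring.
- ring_face (a point): Centre of the ring's flat top face, 92 mm up, z up; does not turn with it. Ring: 78 mm outside, 31 mm bore, 9 thick; six square 9.6 mm holes, 9 deep, every 60 degrees, centres 26 mm from the axis. Their angle is not measured: see or feel it. Pressed, the ring sinks up to 7 mm at 8 N/mm and springs up over the pins when they meet holes. Pins on the face: spanner origin 8 mm above this point.
- ring (a joint): Turn of the retaining ring, rad: 0 is home against its solid stop; negative is how far it must still turn clockwise seen from above (starts -0.7 to -0.4). It stays where it is left; turning it takes about 0.25 N m, so pins pressed hard on the face (over about 9 N) may drag it. It does not tell where the holes stand (the thread start is arbitrary).
- rack: Fixed black plastic rack: base plate 130 x 90 x 8 mm with a block, 38 mm (x) by 34 mm (y). Origin: centre of its underside, z up. The spanner's bar lies on the block along the rack's x, between two cheeks 22 mm apart that rise 8 mm above the seat; its pins hang outside the block's ends.
- rack_seat (a point): Centre of the rack's seat, 30 mm above the counter: the spanner's origin when it stands in the rack
- bottle: Yellow sauce bottle, 58 mm diameter, 170 mm high, standing loose; origin at its underside. Leave alone.
- tub: White open bowl, 110 mm diameter, 70 mm high, loose; origin at its underside. Leave alone.
- trays: Stack of white food trays, 130 x 90 x 60 mm, loose; origin at its underside. Leave alone.
Mind the look-alikes: they are no part of the job. Several things have the shape of the rack; the one meant has the colours described above.

How it is judged:
By the outcome, as a careful person would: the job done as asked, in the order asked, and still so for the second after the job is handed in, with the robot touching nothing.
It also fails if it takes over 67 s, if anything falls off the work surface, if the arm or the gripper's body presses on something with over 40 N, if the wrist force passes 120 N, or if a joint passes its speed limit or range.

## Robot

A 6-joint arm with a two-finger parallel gripper is mounted at the origin on the work surface. World frame = base frame: x ahead of the robot, y to its left, z up, the work surface at z = 0. Lengths are in m, angles in degrees, forces in N, time in s.
With the tool pointing down it reaches from about 0.325 to 0.85 m from the base axis. Payload 15.5 kg.
Tool frame: the origin (TCP) lies on the centre line of the jaws, within the pads' length; the fingertips stand 17 mm ahead of it and the grasp point (between the pads) lies 2 mm behind it; z points along the fingers, y is the line along which they close (so a half turn about z gives the same grasp; the last joint's range is limited). The gripper opens to 91 mm and grips with 3 to 60 N. Pads are 32 mm wide; open, the fingers measure 118 mm over their backs; the gripper's body (76 mm by 178 mm) begins 60 mm behind the grasp point.
Start: joints at [-70.445, 28.281, 77.091, -0, 74.628, -5.472], TCP at [0.264, -0.566, 0.231] pointing down, gripper open.
Joint ranges: [-166.48, 166.48], [-47.26, 123.95], [12.59, 153.08], [-70.14, 250.14], [6.76, 159.57], [-176.63, 176.63]. Speed limits (degrees/s): [108.29, 108.29, 147.25, 172.46, 172.46, 172.46].

## Interface

Orientations are given as [roll, pitch, yaw] about the fixed x, y, z axes, in that order (R = Rz(yaw) Ry(pitch) Rx(roll)).
In Python, from plant import robot gives the robot as it stands.
- The arm moves only by the tool apply_moves, never from a script. Its argument "targets" is a list of rows, each an object with "turn": the turn, a rotation vector about the world's x, y, z in shares of pi rad (1.0 is pi rad), a list of three; "translation": the shift along the world's x, y, z in fractions of the full range, 1 being 75 cm, a list of three; "grip": the closure, from -1 (fully open) to 1 (shut). In form: [{"turn": [rx, ry, rz], "translation": [x, y, z], "grip": grip}, ...]. A call has 1 to 20 rows; each row is the pose to reach, as a shift and turn from the pose commanded when the call began; what a row does not reach only later rows make up. A row lasts 1/12 s, in which the tool goes at most 41.7 mm and 7.16 degrees, less where a joint would pass 70% of its speed; a pose out of reach is approached as far as the arm can. No shift or turn number may pass 1 either way. A call with a gripper value outside its range is refused whole. The fingers move at their own pace and stop on an object; "force" is the grip in N (left out, the last holds). Time passes only in rows, so rows that repeat a pose let the fingers close. It gives the time, the measured TCP pose, the force, the opening and the grip force at its end, in the units of the state.
- robot.get_obs(): the state, without advancing time (a new reading comes with each control period).
- robot.camera(name): name is "scene" or "top"; returns the picture (384x512x3 uint8, blue, green, red); there is no depth.
- robot.camera_params(name): a dict with "intrinsics" (3x3 intrinsics, pixels), "dist_coeffs" ([k1, k2, p1, p2, k3] as OpenCV has them; the pictures are not rectified), "eye" and "orientation" of the camera in the world. Camera axes: x right, y up, looking along -z (the intrinsics and any distortion apply to the point x, -y, -z); pixel columns grow to the right and rows downward; lengths in m; the calibration is good to about 2 mm. A picture is of the moment at which its call begins. camera_params takes no time and is no camera call.
- robot.finish_job(): hands the job in; it is judged then, once.
The state is a dict: "clock": time; "joint_pos": joint angles; "dq": joint speeds; "effort": joint torques, N m; "eef_pos": TCP position; "tcp_rot": TCP orientation; "contact_force": force on the tool from outside, world axes, zero at the start; "torque": the same for the moment, N m; "opening": finger opening in m; "grasp_force": force on a finger pad.
Only numpy, scipy, OpenCV 4.12 (cv2) and the standard library are available. Lean on these libraries where they do the work, as an engineer would, in place of code of your own. Each camera call takes 0.05 s, during which the arm holds its last target. There are 200 camera calls.

## Working session

There is one attempt and no reset: what is moved stays moved. The work goes in short steps, Python scripts to look and compute and a tool call to move; the robot and the scene stay as the last step left them, time stands still between calls to the robot, and variables do not carry over. Pictures are saved under pics/ and viewed, at most 10 in all, crops included, and the job is handed in when it is done.

Besides the shell and the picture viewer there is one more tool, called after "Call:" as name(argument=value, ...), one argument or row to a line, values as JSON. apply_moves: Moves the arm, as the interface text tells. Its arguments: {"type":"object","properties":{"targets":{"type":"array","items":{"type":"object","properties":{"turn":{"type":"array","items":{"type":"number"}},"translation":{"type":"array","items":{"type":"number"}},"grip":{"type":"number"}}}},"force":{"type":"number"}},"required":["targets"]}

```bash
mkdir -p pics; ls
python3 - <<'E'
from plant import robot
import cv2,numpy as np
print(robot.get_obs())
for n in("scene","top"):
    p=robot.camera_params(n);print(n,p)
    cv2.imwrite(f"pics/{n}0.png",robot.camera(n))
E
```

```text
pics
{'clock': 0.0, 'joint_pos': array([-7.04457272e+01,  2.83145990e+01,  7.71269687e+01, -8.79566682e-04,
        7.46275827e+01, -5.47205542e+00]), 'dq': array([ 0.00093397, -0.13235945,  0.05103381,  0.07266727,  0.03614674,
       -0.02522823]), 'effort': array([ 1.80105544e-03, -8.78816342e+01, -3.81858552e+01,  7.10697519e-02,
        5.31077944e-02, -1.35052474e-04]), 'eef_pos': array([ 0.26427317, -0.56598854,  0.2303423 ]), 'tcp_rot': array([-1.79931084e+02, -5.75024831e-03,  2.50265584e+01]), 'contact_force': array([-0.92310035, -1.23575831, -0.72045992]), 'torque': array([-0.06037136, -0.00020518,  0.00299261]), 'grasp_force': 0.0, 'opening': 0.09118929034256565}
scene {'intrinsics': array([[486.07337595,   0.        , 252.03566671],
       [  0.        , 486.07337595, 187.25605093],
       [  0.        ,   0.        ,   1.        ]]), 'dist_coeffs': array([-0.08965169,  0.        ,  0.        ,  0.        ,  0.        ]), 'eye': array([1.35089959, 0.37806294, 1.0298697 ]), 'orientation': array([ 42.23745844,   0.84556727, 107.7851193 ])}
top {'intrinsics': array([[477.85311899,   0.        , 260.96012195],
       [  0.        , 477.85311899, 198.18686912],
       [  0.        ,   0.        ,   1.        ]]), 'dist_coeffs': array([-0.17601277,  0.        ,  0.        ,  0.        ,  0.        ]), 'eye': array([0.41834864, 0.09848842, 1.51839095]), 'orientation': array([  3.40755438,   0.41690498, -90.92817442])}
```

View pics/scene0.png

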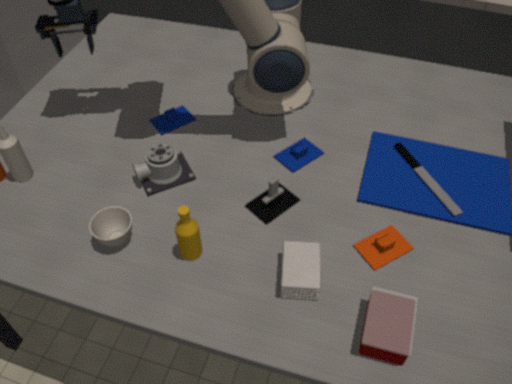

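View pics/top0.png

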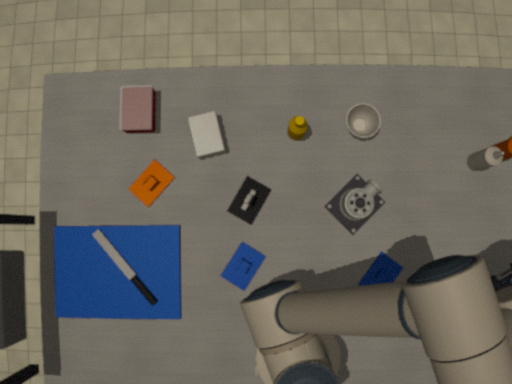

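The rack with the spanner is at scene (272,200) and top (249,200). The mincer is at scene (162,165) and top (357,203), with the blue and orange racks as look-alikes. I'll enlarge both for detail.

```bash
cat > h.py <<'E'
import numpy as np,cv2
from scipy.spatial.transform import Rotation as R
from plant import robot
P={n:robot.camera_params(n) for n in("scene","top")}
def ray(n,uv):
    p=P[n];q=cv2.undistortPoints(np.array(uv,float).reshape(-1,1,2),p["intrinsics"],p["dist_coeffs"]).reshape(-1,2)
    d=np.c_[q[:,0],-q[:,1],-np.ones(len(q))]
    return np.array(p["eye"]),d@R.from_euler("xyz",p["orientation"],degrees=True).as_matrix().T
def plane(n,uv,z):
    e,d=ray(n,uv);return e+d*((z-e[2])/d[:,2])[:,None]
def tri(us,ut):
    e1,d1=ray("scene",us);e2,d2=ray("top",ut);o=[]
    for a,b in zip(d1,d2):
        s=np.linalg.lstsq(np.c_[a,-b],e2-e1,rcond=None)[0];p,q=e1+a*s[0],e2+b*s[1]
        o.append([*((p+q)/2),np.linalg.norm(p-q)])
    return np.array(o)
def proj(n,X):
    p=P[n];r=R.from_euler("xyz",p["orientation"],degrees=True).as_matrix()
    c=(np.atleast_2d(X)-p["eye"])@r;c=c*[1,-1,-1]
    return cv2.projectPoints(c,np.zeros(3),np.zeros(3),p["intrinsics"],p["dist_coeffs"])[0].reshape(-1,2)
E
python3 - <<'E'
import cv2,numpy as np
t=cv2.imread("pics/top0.png");s=cv2.imread("pics/scene0.png")
def c(i,x,y,w,h,k): return cv2.resize(i[y:y+h,x:x+w],None,fx=k,fy=k,interpolation=cv2.INTER_CUBIC)
a=np.hstack([c(t,224,172,50,56,8),c(t,326,172,50,56,8)]) 
cv2.imwrite("pics/topz.png",c(t,224,172,50,56,8).__class__ and np.hstack([c(t,224,172,50,60,8),c(t,332,172,50,60,8)]))
cv2.imwrite("pics/scz.png",np.hstack([c(s,244,170,58,56,6.5),c(s,132,140,64,56,6.5)]))
E
```

```text
(no output)
```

View pics/topz.png

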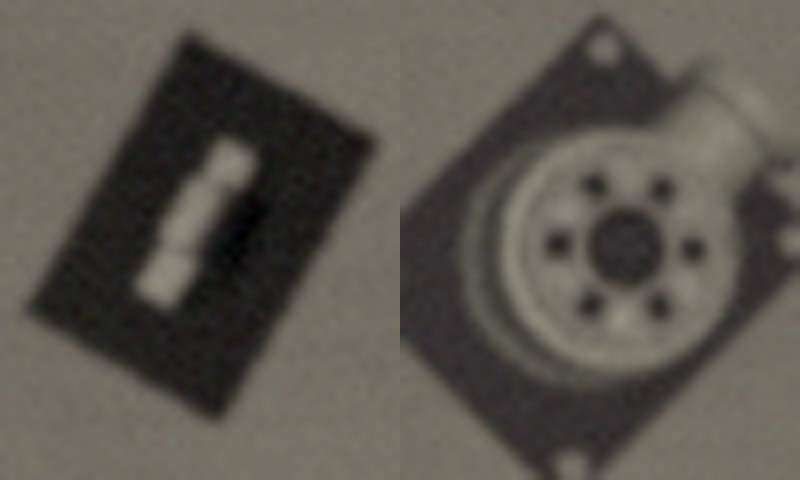

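View pics/scz.png

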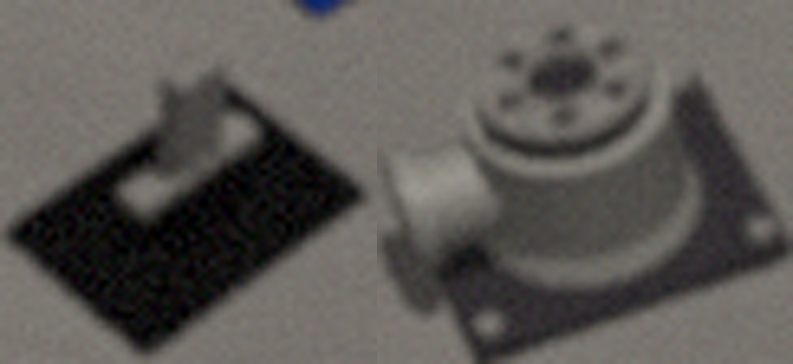

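The crops show the black plate with the bar and grip clearly. Six dark holes are visible in both views: top at x 401–419, y 195–210; scene around (162,151). I'll measure them at subpixel level.

```bash
cat > m.py <<'E'
from h import *
I={n:np.mean([robot.camera(n).astype(float) for _ in range(6)],0) for n in P}
np.savez("im.npz",**I)
def line_corners(n,box,thr,mask=None):
    x,y,w,h=box;g=cv2.resize(I[n][y:y+h,x:x+w].mean(2).astype(np.float32),None,fx=8,fy=8,interpolation=cv2.INTER_CUBIC)
    c=max(cv2.findContours((g<thr).astype(np.uint8),0,1)[0],key=cv2.contourArea);hull=cv2.convexHull(c)
    q=cv2.approxPolyDP(hull,20,True).reshape(-1,2).astype(float)
    pts=hull.reshape(-1,2)
    c=c.reshape(-1,2).astype(float);L=[]
    for i in range(len(q)):
        a,b=q[i],q[(i+1)%len(q)];d=(b-a)/np.linalg.norm(b-a);r=c-a;t=r@d
        s=c[(abs(r@[-d[1],d[0]])<8)&(t>12)&(t<np.linalg.norm(b-a)-12)]
        vx,vy,x0,y0=cv2.fitLine(s.astype(np.float32),cv2.DIST_HUBER,0,.01,.01).ravel();L.append((-vy,vx,-vy*x0+vx*y0))
    o=[np.linalg.solve(np.array([L[i-1][:2],L[i][:2]]),[L[i-1][2],L[i][2]]) for i in range(len(L))]
    return (np.array(o)+.5)/8-.5+[x,y]
for n,b,thr in(("top",(222,170,54,60),70),("scene",(240,176,64,52),60)):
    k=line_corners(n,b,thr);X=plane(n,k,.008);print(n,len(k),k.round(1).tolist());print(X.round(4).tolist(),X.mean(0).round(4),np.linalg.norm(np.diff(X,axis=0),axis=1).round(4),
    [round(float(np.degrees(np.arctan2(*(X[i+1]-X[i])[1::-1]))),2) for i in range(len(X)-1)])
def dark(n,seed,r=3):
    g=I[n].mean(2);p=np.array(seed,float)
    for _ in range(8):
        ys,xs=np.mgrid[int(p[1])-r-1:int(p[1])+r+3,int(p[0])-r-1:int(p[0])+r+3]
        v=g[ys,xs];m=np.hypot(xs-p[0],ys-p[1])<=r
        w=np.clip(np.percentile(v[m],70)-v,0,None)*m;p=np.array([(w*xs).sum(),(w*ys).sum()])/w.sum()
    return p
# seeds by hand from the crops, in matching order: top crop, scene crop
T=np.array([[597,184],[662,188],[694,248],[659,306],[592,305],[558,243]])
T=np.c_[332+(T[:,0]-400)/8,172+T[:,1]/8]-.5
T=np.array([dark("top",p,2.6) for p in T])
X=plane("top",T,.092);print("top holes",X.round(4).tolist(),X.mean(0));c=X.mean(0)
d=X-c;ang=np.degrees(np.arctan2(d[:,1],d[:,0]));print("r",np.hypot(d[:,0],d[:,1]).round(4),"ang mod60",(ang%60).round(1),ang.round(0))
S=np.array([[560,36],[613,48],[613,92],[563,117],[511,101],[513,60]])
S=np.c_[132+(S[:,0]-377)/6.5,140+S[:,1]/6.5]-.5
S=np.array([dark("scene",p,2.3) for p in S])
Y=plane("scene",S,.092);c=Y.mean(0);d=Y-c;ang=np.degrees(np.arctan2(d[:,1],d[:,0]));print("scene holes",Y.round(4).tolist(),c);print("r",np.hypot(d[:,0],d[:,1]).round(4),(ang%60).round(1),ang.round(0))
print("tri centre",tri([S.mean(0)],[T.mean(0)]))
# bar: bright inside the plate
for n,b in(("top",(236,184,26,32)),("scene",(254,176,34,32))):
    x,y,w,h=b;g=cv2.resize(I[n][y:y+h,x:x+w].mean(2).astype(np.float32),None,fx=8,fy=8,interpolation=cv2.INTER_CUBIC)
    for thr in(75,100):
        m=(g>thr).astype(np.uint8);cs=max(cv2.findContours(m,0,1)[0],key=cv2.contourArea)
        print(n,thr,[(np.array(v)/8+[x,y]-.44).round(2).tolist() for v in cv2.boxPoints(cv2.minAreaRect(cs))])
E
python3 m.py
```

```text
top 4 [[246.7, 175.4], [271.1, 189.2], [251.0, 224.6], [226.6, 210.5]]
[[0.5816, 0.152, 0.008], [0.5366, 0.0754, 0.008], [0.4256, 0.1408, 0.008], [0.4711, 0.2175, 0.008]] [0.5037 0.1464 0.008 ] [0.0889 0.1288 0.0891] [-120.47, 149.49, 59.3]
scene 5 [[278.3, 182.5], [299.9, 199.5], [265.9, 224.2], [244.0, 205.3], [278.8, 181.5]]
[[0.4324, 0.1466, 0.008], [0.4766, 0.2213, 0.008], [0.5873, 0.1559, 0.008], [0.5423, 0.0796, 0.008], [0.4282, 0.1469, 0.008]] [0.4934 0.1501 0.008 ] [0.0868 0.1286 0.0886 0.1324] [59.4, -30.59, -120.53, 149.44]Traceback (most recent call last):
  File "m.py", line 29, in <module>
    T=np.array([dark("top",p,2.6) for p in T])
                ~~~~^^^^^^^^^^^^^
  File "m.py", line 23, in dark
    v=g[ys,xs];m=np.hypot(xs-p[0],ys-p[1])<=r
      ~^^^^^^^
IndexError: arrays used as indices must be of integer (or boolean) type
```

```bash
sed -i 's/^I={n.*/I=dict(np.load("im.npz"))/; /^np.savez/d; s/r,int(p\[0\])/r,int(p[0])/; s/r=3):/r=3):\n    R_=4/; s/int(p\[1\])-r-1:int(p\[1\])+r+3,int(p\[0\])-r-1:int(p\[0\])+r+3/int(p[1])-R_:int(p[1])+R_+2,int(p[0])-R_:int(p[0])+R_+2/' m.py; python3 m.py | tail -n +5
```

```text
top holes [[0.5085, -0.1784, 0.092], [0.5066, -0.2035, 0.092], [0.4842, -0.215, 0.092], [0.4633, -0.2014, 0.092], [0.4644, -0.1757, 0.092], [0.4872, -0.1639, 0.092]] [ 0.48570337 -0.18964906  0.092     ]
r [0.0254 0.0251 0.0254 0.0253 0.0255 0.0258] ang mod60 [26.3 26.5 26.6 27.7 26.8 26.7] [  26.  -33.  -93. -152.  147.   87.]
scene holes [[0.4676, -0.196, 0.092], [0.4675, -0.172, 0.092], [0.4901, -0.1595, 0.092], [0.5121, -0.1739, 0.092], [0.5098, -0.1995, 0.092], [0.4872, -0.2103, 0.092]] [ 0.48904547 -0.18519452  0.092     ]
r [0.0239 0.0253 0.0257 0.0256 0.0252 0.0251] [26.7 28.5 27.6 26.1 25.4 25.8] [-153.  149.   88.   26.  -35.  -94.]
tri centre [[ 0.48537412 -0.18920956  0.08756111  0.00275531]]
top 75 [[239.21, 207.37], [250.29, 187.88], [256.04, 191.15], [244.95, 210.64]]
top 100 [[239.94, 207.2], [250.38, 188.65], [255.19, 191.35], [244.75, 209.9]]
scene 75 [[253.56, 175.56], [287.44, 175.56], [287.44, 198.06], [253.56, 198.06]]
scene 100 [[253.56, 175.56], [287.43, 175.56], [287.43, 196.93], [253.56, 196.93]]
```

Run:
```python
from h import *
I=dict(np.load("im.npz"))
# plate silhouettes, using edges: far edges at z=.008, near edges at z~0 -> see both
kt=[[246.7,175.4],[271.1,189.2],[251.0,224.6],[226.6,210.5]]
for z in(0,.008): print("top plate",z,plane("top",kt,z).mean(0).round(4))
ks=[[299.9,199.5],[265.9,224.2],[244.0,205.3],[278.5,182.0]]
for z in(0,.008): print("scene plate",z,plane("scene",ks,z).mean(0).round(4))
# profile of bar along plate axis through both views: sample brightness along the bar axis on z=.04
for n in P:
    g=I[n].mean(2).astype(np.float32)
    c0=plane(n,proj(n,[.506,.148,.04]),.04)[0]
    a=np.radians(149.45);u=np.array([np.cos(a),np.sin(a),0]);v=np.array([-u[1],u[0],0])
    s=np.arange(-.045,.0451,.001)
    for _ in range(3):
        G=np.array([[g_ for g_ in cv2.remap(g,*[q.astype(np.float32).reshape(1,-1) for q in proj(n,c0+s[:,None]*u+w*v).T],1)[0]] for w in np.arange(-.012,.0121,.001)])
        if _==0:
            # lateral profiles near the two ends (outside grip)
            for e in(-.024,.024):
                k=abs(s-e)<.005;p=G[:,k].mean(1);thr=(p.max()+p.min())/2;on=np.arange(-.012,.0121,.001)[p>thr];print(n,"lat end",e,on.min(),on.max())
    p=G[9:16].mean(0);thr=(p.max()+p.min())/2;on=s[p>thr];print(n,"along",on.min(),on.max(),c0)
```

```text
top plate 0 [0.5042 0.1467 0.    ]
top plate 0.008 [0.5037 0.1465 0.008 ]
scene plate 0 [0.5026 0.1491 0.    ]
scene plate 0.008 [0.5092 0.1509 0.008 ]
scene lat end -0.024 -0.012 0.006000000000000016
scene lat end 0.024 -0.011 0.0010000000000000113
scene along -0.03399999999999999 0.04500000000000008 [0.506 0.148 0.04 ]
top lat end -0.024 -0.005999999999999995 0.009000000000000018
top lat end 0.024 -0.005999999999999995 0.009000000000000018
top along -0.030999999999999986 0.036000000000000074 [0.506 0.148 0.04 ]
```

The rows are not in the units I measure in: shifts go in shares of 75 cm and turns go in shares of pi rad. I convert before sending: 71.3 cm / 75 = 0.9507, 24.1 cm / 75 = 0.3213, 2.171 rad / 3.1416 = 0.6911.

Call:
apply_moves(
  targets=[
    {"turn": [0,0,0.6911],"translation": [0.3213,0.9507,-0.04],"grip": -1},
    {"turn": [0,0,0.6911],"translation": [0.3213,0.9507,-0.04],"grip": -1},
    {"turn": [0,0,0.6911],"translation": [0.3213,0.9507,-0.04],"grip": -1},
    {"turn": [0,0,0.6911],"translation": [0.3213,0.9507,-0.04],"grip": -1},
    {"turn": [0,0,0.6911],"translation": [0.3213,0.9507,-0.04],"grip": -1},
    {"turn": [0,0,0.6911],"translation": [0.3213,0.9507,-0.04],"grip": -1},
    {"turn": [0,0,0.6911],"translation": [0.3213,0.9507,-0.04],"grip": -1},
    {"turn": [0,0,0.6911],"translation": [0.3213,0.9507,-0.04],"grip": -1},
    {"turn": [0,0,0.6911],"translation": [0.3213,0.9507,-0.04],"grip": -1},
    {"turn": [0,0,0.6911],"translation": [0.3213,0.9507,-0.04],"grip": -1},
    {"turn": [0,0,0.6911],"translation": [0.3213,0.9507,-0.04],"grip": -1},
    {"turn": [0,0,0.6911],"translation": [0.3213,0.9507,-0.04],"grip": -1},
    {"turn": [0,0,0.6911],"translation": [0.3213,0.9507,-0.04],"grip": -1},
    {"turn": [0,0,0.6911],"translation": [0.3213,0.9507,-0.04],"grip": -1},
    {"turn": [0,0,0.6911],"translation": [0.3213,0.9507,-0.04],"grip": -1},
    {"turn": [0,0,0.6911],"translation": [0.3213,0.9507,-0.04],"grip": -1},
    {"turn": [0,0,0.6911],"translation": [0.3213,0.9507,-0.04],"grip": -1},
    {"turn": [0,0,0.6911],"translation": [0.3213,0.9507,-0.04],"grip": -1},
    {"turn": [0,0,0.6911],"translation": [0.3213,0.9507,-0.04],"grip": -1},
    {"turn": [0,0,0.6911],"translation": [0.3213,0.9507,-0.04],"grip": -1},
  ],
)

```text
clock: 2.37
eef_pos: [0.5058, 0.1488, 0.2007]
tcp_rot: [180.0, 0.0, 149.6]
contact_force: [-0.5, -0.7, -1.4]
opening: 0.0912
grasp_force: 0.0
```

Run:
```python
from h import *
o=robot.get_obs();print(o["eef_pos"],o["tcp_rot"],o["contact_force"])
u=np.array([-.861,.508,0]);v=np.array([-.508,-.861,0]);c=np.array([.506,.148,.04])
ends=[c+.0015*v-.031*u,c+.0015*v+.036*u];pt=proj("top",ends);print(pt)
print(tri([[264.5,200.8],[284.3,190]],pt).round(4)); print(proj("scene",ends))
print(tri([[264.5,200.8],[284.3,190]],pt[::-1]).round(4))
```

```text
[0.50576934 0.14881392 0.20068413] [1.79984554e+02 6.74486374e-03 1.49604295e+02] [-0.54929477 -0.705449   -1.36644508]
[[253.37117481 190.14518339]
 [242.67067237 208.90230217]]
[[0.5318 0.1331 0.0337 0.0041]
 [0.4735 0.1701 0.0273 0.0093]]
[[262.98829722 199.12636186]
 [280.92665401 186.69901338]]
[[ 0.4837  0.1453 -0.0143  0.0467]
 [ 0.5226  0.1574  0.0774  0.0561]]
```

Scaled: -9 cm / 75 = -0.12, -8 cm / 75 = -0.1067.

Call:
apply_moves(
  targets=[
    {"turn": [0,0,0],"translation": [0,0.0013,-0.0533],"grip": -1},
    {"turn": [0,0,0],"translation": [0,0.0013,-0.1067],"grip": -1},
    {"turn": [0,0,0],"translation": [0,0.0013,-0.12],"grip": -1},
    {"turn": [0,0,0],"translation": [0,0.0013,-0.12],"grip": -1},
    {"turn": [0,0,0],"translation": [0,0.0013,-0.12],"grip": -1},
  ],
)

```text
clock: 2.78
eef_pos: [0.5055, 0.147, 0.1118]
tcp_rot: [-180.0, -0.0, 149.3]
contact_force: [0.8, 0.5, -0.2]
opening: 0.0911
grasp_force: 0.0
```

Scaled: -4.2 cm / 75 = -0.056, -2.5 cm / 75 = -0.0333.

Call:
apply_moves(
  targets=[
    {"turn": [0,0,0],"translation": [0,0.0013,-0.0333],"grip": -1},
    {"turn": [0,0,0],"translation": [0,0.0013,-0.056],"grip": -1},
    {"turn": [0,0,0],"translation": [0,0.0013,-0.056],"grip": -1},
    {"turn": [0,0,0],"translation": [0,0.0013,-0.056],"grip": 0.6},
    {"turn": [0,0,0],"translation": [0,0.0013,-0.056],"grip": 0.6},
    {"turn": [0,0,0],"translation": [0,0.0013,-0.056],"grip": 0.6},
    {"turn": [0,0,0],"translation": [0,0.0013,-0.056],"grip": 0.6},
    {"turn": [0,0,0],"translation": [0,0.0013,-0.056],"grip": 0.6},
    {"turn": [0,0,0],"translation": [0,0.0013,-0.056],"grip": 0.6},
  ],
  force=8,
)

```text
clock: 3.53
eef_pos: [0.5056, 0.1487, 0.0694]
tcp_rot: [180.0, 0.0, 149.4]
contact_force: [0.1, -0.9, -0.5]
opening: 0.0543
grasp_force: 0.0
```

Call:
apply_moves(
  targets=[
    {"turn": [0,0,0],"translation": [0,0,0],"grip": 1},
    {"turn": [0,0,0],"translation": [0,0,0],"grip": 1},
    {"turn": [0,0,0],"translation": [0,0,0],"grip": 1},
    {"turn": [0,0,0],"translation": [0,0,0],"grip": 1},
    {"turn": [0,0,0],"translation": [0,0,0],"grip": 1},
    {"turn": [0,0,0],"translation": [0,0,0],"grip": 1},
    {"turn": [0,0,0],"translation": [0,0,0],"grip": 1},
  ],
  force=8,
)

```text
clock: 4.12
eef_pos: [0.5054, 0.1487, 0.0689]
tcp_rot: [-180.0, -0.0, 149.4]
contact_force: [0.5, -0.5, -0.6]
opening: 0.0139
grasp_force: 8.0
```

Scaled: 13 cm / 75 = 0.1733, 11 cm / 75 = 0.1467.

Call:
apply_moves(
  targets=[
    {"turn": [0,0,0],"translation": [0,0,0],"grip": 1},
    {"turn": [0,0,0],"translation": [0,0,0],"grip": 1},
    {"turn": [0,0,0],"translation": [0,0,0.02],"grip": 1},
    {"turn": [0,0,0],"translation": [0,0,0.04],"grip": 1},
    {"turn": [0,0,0],"translation": [0,0,0.0933],"grip": 1},
    {"turn": [0,0,0],"translation": [0,0,0.1467],"grip": 1},
    {"turn": [0,0,0],"translation": [0,0,0.1733],"grip": 1},
    {"turn": [0,0,0],"translation": [0,0,0.1733],"grip": 1},
  ],
  force=50,
)

```text
clock: 4.78
eef_pos: [0.5074, 0.1491, 0.2032]
tcp_rot: [179.7, 0.3, 149.4]
contact_force: [1.2, 0.9, -1.4]
opening: 0.014
grasp_force: 50.0
```

Scaled: -33.7 cm / 75 = -0.4493, -3 cm / 75 = -0.04, -2.142 rad / 3.1416 = -0.6818.

Call:
apply_moves(
  targets=[
    {"turn": [0,0,-0.6818],"translation": [-0.024,-0.4493,0],"grip": 1},
    {"turn": [0,0,-0.6818],"translation": [-0.024,-0.4493,0],"grip": 1},
    {"turn": [0,0,-0.6818],"translation": [-0.024,-0.4493,0],"grip": 1},
    {"turn": [0,0,-0.6818],"translation": [-0.024,-0.4493,0],"grip": 1},
    {"turn": [0,0,-0.6818],"translation": [-0.024,-0.4493,0],"grip": 1},
    {"turn": [0,0,-0.6818],"translation": [-0.024,-0.4493,0],"grip": 1},
    {"turn": [0,0,-0.6818],"translation": [-0.024,-0.4493,0],"grip": 1},
    {"turn": [0,0,-0.6818],"translation": [-0.024,-0.4493,0],"grip": 1},
    {"turn": [0,0,-0.6818],"translation": [-0.024,-0.4493,0],"grip": 1},
    {"turn": [0,0,-0.6818],"translation": [-0.024,-0.4493,0],"grip": 1},
    {"turn": [0,0,-0.6818],"translation": [-0.024,-0.4493,0],"grip": 1},
    {"turn": [0,0,-0.6818],"translation": [-0.024,-0.4493,0],"grip": 1},
    {"turn": [0,0,-0.6818],"translation": [-0.024,-0.4493,0],"grip": 1},
    {"turn": [0,0,-0.6818],"translation": [-0.024,-0.4493,0],"grip": 1},
    {"turn": [0,0,-0.6818],"translation": [-0.024,-0.4493,0],"grip": 1},
    {"turn": [0,0,-0.6818],"translation": [-0.024,-0.4493,0],"grip": 1},
    {"turn": [0,0,-0.6818],"translation": [-0.024,-0.4493,0],"grip": 1},
    {"turn": [0,0,-0.6818],"translation": [-0.024,-0.4493,0],"grip": 1},
    {"turn": [0,0,-0.6818],"translation": [-0.024,-0.4493,-0.0267],"grip": 1},
    {"turn": [0,0,-0.6818],"translation": [-0.024,-0.4493,-0.04],"grip": 1},
  ],
)

```text
clock: 6.45
eef_pos: [0.4868, -0.188, 0.1671]
tcp_rot: [-179.9, 0.0, 26.9]
contact_force: [-0.8, 1.2, -3.4]
opening: 0.0138
grasp_force: 50.0
```

Run:
```python
from h import *
print(robot.get_obs())
I={n:np.mean([robot.camera(n).astype(float) for _ in range(4)],0) for n in P}
np.savez("im2.npz",**I);a=I["scene"][110:186,122:206];b=I["top"][160:236,316:400]
cv2.imwrite("pics/h1.png",np.hstack([cv2.resize(q,None,fx=4.7,fy=4.7,interpolation=cv2.INTER_CUBIC) for q in(a,b)]))
```

```text
{'clock': 6.45, 'joint_pos': array([-2.76760792e+01,  2.45141394e+01,  9.60103643e+01, -5.96945915e-04,
        5.95568010e+01,  3.54404297e+01]), 'dq': array([-7.42691878e-03,  9.16022892e+00,  7.71545895e+00,  3.68198687e-03,
       -1.51941344e+01,  4.42972735e-02]), 'effort': array([ 4.77499038e-02, -8.09193492e+01, -3.43309450e+01,  9.18898825e-02,
        2.78084809e-01,  3.85647789e-01]), 'eef_pos': array([ 0.48676197, -0.18800003,  0.16714228]), 'tcp_rot': array([-1.79934058e+02,  4.75639477e-02,  2.68838213e+01]), 'contact_force': array([-0.79310248,  1.24577158, -3.42156336]), 'torque': array([0.05502419, 0.05633198, 0.02802051]), 'grasp_force': 49.999319314956665, 'opening': 0.013835624745085203}[ WARN:0@3.487] global loadsave.cpp:1063 imwrite_ Unsupported depth image for selected encoder is fallbacked to CV_8U.
```

View pics/h1.png

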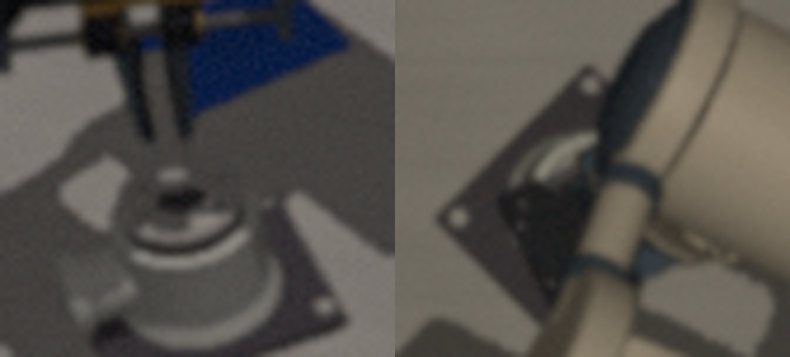

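The scene crop shows the bar's end in shadow at about (159,147), with the fingertips around it at (153,139) and (162,139). The top view is hidden by the arm. I'll compare the predicted and seen positions.

Run:
```python
from h import *
I=dict(np.load("im2.npz"))
o=np.array([.4868,-.188,.1671]);a=np.radians(26.9);u=np.array([np.cos(a),np.sin(a),0]);v=np.array([-u[1],u[0],0])
z=np.array([0,0,1.])
pts={"tipL":o+v*.007-.017*z,"tipR":o-v*.007-.017*z,"tipmid":o-.017*z,"barend_top":o+.034*u-.029*z,"barend_bot":o+.034*u-.039*z,"pinA":o+.026*u-.047*z,"gripbot":o+.013*u-.029*z,"ringc":np.array([.487,-.188,.092])}
for k,p in pts.items(): print(k,proj("scene",p).round(1))
x0,y0,w,h=138,126,48,46;k=12
c=cv2.resize(np.clip((I["scene"][y0:y0+h,x0:x0+w]-20)*2.2,0,255).astype(np.uint8),None,fx=k,fy=k,interpolation=cv2.INTER_CUBIC)
for kk,p in pts.items():
    q=(proj("scene",p)[0]-[x0,y0]+.5)*k;cv2.circle(c,tuple(q.astype(int)),3,(0,0,255),-1)
cv2.imwrite("pics/h2.png",c)
```

```text
tipL [[158.8 134.6]]
tipR [[153.7 135.2]]
tipmid [[156.2 134.9]]
barend_top [[157.2 146.5]]
barend_bot [[157.8 149.2]]
pinA [[158.2 149.4]]
gripbot [[157.  141.3]]
ringc [[159.5 150.4]]
```

View pics/h2.png

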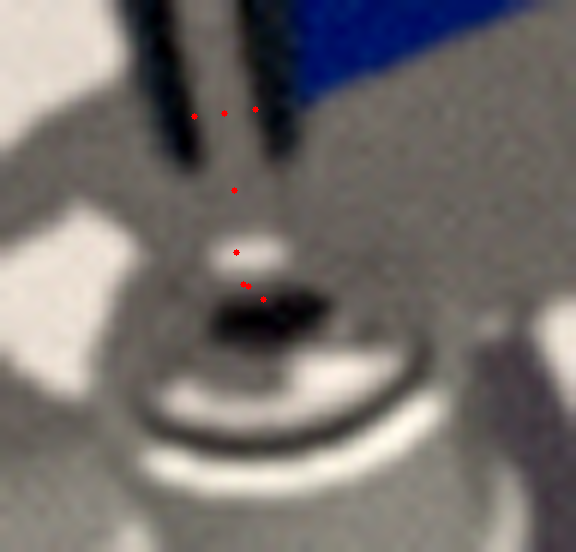

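Fingertips and bar lie close to the prediction, and the ring estimate is about (0.486, −0.1895). I'll move there and hover just above the face first.

Scaled: -2.6 cm / 75 = -0.0347, -1.5 cm / 75 = -0.02.

Call:
apply_moves(
  targets=[
    {"turn": [0,0,0],"translation": [-0.002,-0.002,-0.02],"grip": 1},
    {"turn": [0,0,0],"translation": [-0.002,-0.002,-0.0347],"grip": 1},
    {"turn": [0,0,0],"translation": [-0.002,-0.002,-0.0347],"grip": 1},
    {"turn": [0,0,0],"translation": [-0.002,-0.002,-0.0347],"grip": 1},
    {"turn": [0,0,0],"translation": [-0.002,-0.002,-0.0347],"grip": 1},
    {"turn": [0,0,0],"translation": [-0.002,-0.002,-0.0347],"grip": 1},
  ],
)

```text
clock: 7.35
eef_pos: [0.4864, -0.19, 0.1437]
tcp_rot: [179.9, -0.0, 26.7]
contact_force: [-0.4, -0.2, -2.0]
opening: 0.0135
grasp_force: 50.0
```

Scaled: -0.45 cm / 75 = -0.006, -0.4 cm / 75 = -0.0053.

Call:
apply_moves(
  targets=[
    {"turn": [0,0,0],"translation": [0,0,-0.0027],"grip": 1},
    {"turn": [0,0,0],"translation": [0,0,-0.004],"grip": 1},
    {"turn": [0,0,0],"translation": [0,0,-0.0053],"grip": 1},
    {"turn": [0,0,0],"translation": [0,0,-0.006],"grip": 1},
    {"turn": [0,0,0],"translation": [0,0,-0.006],"grip": 1},
    {"turn": [0,0,0],"translation": [0,0,-0.006],"grip": 1},
  ],
)

```text
clock: 7.85
eef_pos: [0.4859, -0.1898, 0.1384]
tcp_rot: [-180.0, -0.0, 26.7]
contact_force: [0.1, 0.2, -1.9]
opening: 0.0134
grasp_force: 50.0
```

Scaled: -0.05 cm / 75 = -0.0007.

Call:
apply_moves(
  targets=[
    {"turn": [0,0,0],"translation": [0,0,-0.0007],"grip": 1},
    {"turn": [0,0,0],"translation": [0,0,-0.0007],"grip": 1},
    {"turn": [0,0,0],"translation": [0,0,-0.0007],"grip": 1},
  ],
)

```text
clock: 8.1
eef_pos: [0.4859, -0.1898, 0.1379]
tcp_rot: [-180.0, 0.0, 26.7]
contact_force: [0.3, 0.3, -2.4]
opening: 0.0137
grasp_force: 50.0
```

Scaled: -0.05 cm / 75 = -0.0007.

Call:
apply_moves(
  targets=[
    {"turn": [0,0,0],"translation": [0,0,-0.0007],"grip": 1},
    {"turn": [0,0,0],"translation": [0,0,-0.0007],"grip": 1},
    {"turn": [0,0,0],"translation": [0,0,-0.0007],"grip": 1},
  ],
)

```text
clock: 8.35
eef_pos: [0.4859, -0.1898, 0.1374]
tcp_rot: [-180.0, -0.0, 26.7]
contact_force: [-0.5, -0.2, -2.6]
opening: 0.0139
grasp_force: 50.0
```

Scaled: -0.07 cm / 75 = -0.0009.

Call:
apply_moves(
  targets=[
    {"turn": [0,0,0],"translation": [0,0,-0.0009],"grip": 1},
    {"turn": [0,0,0],"translation": [0,0,-0.0009],"grip": 1},
    {"turn": [0,0,0],"translation": [0,0,-0.0009],"grip": 1},
  ],
)

```text
clock: 8.6
eef_pos: [0.4859, -0.1898, 0.1367]
tcp_rot: [-180.0, 0.0, 26.7]
contact_force: [0.1, -0.2, -1.7]
opening: 0.0137
grasp_force: 50.0
```

Scaled: -0.07 cm / 75 = -0.0009.

Call:
apply_moves(
  targets=[
    {"turn": [0,0,0],"translation": [0,0,-0.0009],"grip": 1},
    {"turn": [0,0,0],"translation": [0,0,-0.0009],"grip": 1},
    {"turn": [0,0,0],"translation": [0,0,-0.0009],"grip": 1},
  ],
)

```text
clock: 8.85
eef_pos: [0.4859, -0.1898, 0.136]
tcp_rot: [-180.0, 0.0, 26.7]
contact_force: [-0.6, 0.7, -3.0]
opening: 0.014
grasp_force: 50.0
```

Scaled: -0.1 cm / 75 = -0.0013.

Call:
apply_moves(
  targets=[
    {"turn": [0,0,0],"translation": [0,0,-0.0013],"grip": 1},
    {"turn": [0,0,0],"translation": [0,0,-0.0013],"grip": 1},
    {"turn": [0,0,0],"translation": [0,0,-0.0013],"grip": 1},
  ],
)

```text
clock: 9.1
eef_pos: [0.4859, -0.1898, 0.135]
tcp_rot: [-180.0, 0.0, 26.7]
contact_force: [0.0, -0.1, -2.8]
opening: 0.0136
grasp_force: 50.0
```

Scaled: -0.1 cm / 75 = -0.0013.

Call:
apply_moves(
  targets=[
    {"turn": [0,0,0],"translation": [0,0,-0.0013],"grip": 1},
    {"turn": [0,0,0],"translation": [0,0,-0.0013],"grip": 1},
    {"turn": [0,0,0],"translation": [0,0,-0.0013],"grip": 1},
  ],
)

```text
clock: 9.35
eef_pos: [0.4859, -0.1898, 0.134]
tcp_rot: [-180.0, 0.0, 26.7]
contact_force: [-0.2, -0.3, -3.0]
opening: 0.0137
grasp_force: 50.0
```

Scaled: -0.1 cm / 75 = -0.0013.

Call:
apply_moves(
  targets=[
    {"turn": [0,0,0],"translation": [0,0,-0.0013],"grip": 1},
    {"turn": [0,0,0],"translation": [0,0,-0.0013],"grip": 1},
    {"turn": [0,0,0],"translation": [0,0,-0.0013],"grip": 1},
  ],
)

```text
clock: 9.6
eef_pos: [0.4859, -0.1898, 0.1329]
tcp_rot: [-180.0, 0.0, 26.7]
contact_force: [-1.6, -0.5, -2.9]
opening: 0.0137
grasp_force: 50.0
```

Scaled: -0.1 cm / 75 = -0.0013.

Call:
apply_moves(
  targets=[
    {"turn": [0,0,0],"translation": [0,0,-0.0013],"grip": 1},
    {"turn": [0,0,0],"translation": [0,0,-0.0013],"grip": 1},
    {"turn": [0,0,0],"translation": [0,0,-0.0013],"grip": 1},
  ],
)

```text
clock: 9.85
eef_pos: [0.4859, -0.1898, 0.132]
tcp_rot: [-180.0, 0.0, 26.7]
contact_force: [0.2, -0.1, -2.1]
opening: 0.0136
grasp_force: 50.0
```

Scaled: -0.08 cm / 75 = -0.0011.

Call:
apply_moves(
  targets=[
    {"turn": [0,0,0],"translation": [0,0,-0.0011],"grip": 1},
    {"turn": [0,0,0],"translation": [0,0,-0.0011],"grip": 1},
    {"turn": [0,0,0],"translation": [0,0,-0.0011],"grip": 1},
  ],
)

```text
clock: 10.1
eef_pos: [0.4859, -0.1898, 0.1312]
tcp_rot: [-180.0, 0.0, 26.7]
contact_force: [-0.4, 0.4, -2.4]
opening: 0.0138
grasp_force: 50.0
```

Scaled: -0.06 cm / 75 = -0.0008.

Call:
apply_moves(
  targets=[
    {"turn": [0,0,0],"translation": [0,0,-0.0008],"grip": 1},
    {"turn": [0,0,0],"translation": [0,0,-0.0008],"grip": 1},
    {"turn": [0,0,0],"translation": [0,0,-0.0008],"grip": 1},
  ],
)

```text
clock: 10.35
eef_pos: [0.4859, -0.1898, 0.1306]
tcp_rot: [-180.0, -0.0, 26.7]
contact_force: [0.1, 0.2, -2.8]
opening: 0.0138
grasp_force: 50.0
```

Scaled: -0.05 cm / 75 = -0.0007.

Call:
apply_moves(
  targets=[
    {"turn": [0,0,0],"translation": [0,0,-0.0007],"grip": 1},
    {"turn": [0,0,0],"translation": [0,0,-0.0007],"grip": 1},
    {"turn": [0,0,0],"translation": [0,0,-0.0007],"grip": 1},
  ],
)

```text
clock: 10.6
eef_pos: [0.4859, -0.1898, 0.1302]
tcp_rot: [180.0, -0.0, 26.7]
contact_force: [0.1, 0.1, -1.0]
opening: 0.0137
grasp_force: 50.0
```

Scaled: -0.05 cm / 75 = -0.0007.

Call:
apply_moves(
  targets=[
    {"turn": [0,0,0],"translation": [0,0,-0.0007],"grip": 1},
    {"turn": [0,0,0],"translation": [0,0,-0.0007],"grip": 1},
    {"turn": [0,0,0],"translation": [0,0,-0.0007],"grip": 1},
  ],
)

```text
clock: 10.85
eef_pos: [0.486, -0.1899, 0.1297]
tcp_rot: [180.0, -0.0, 26.7]
contact_force: [-0.7, -0.1, 2.6]
opening: 0.0138
grasp_force: 50.0
```

The pins are in: the bar seats at TCP z 0.1302, 8 mm below the height where the pins would meet the face, at about 5 N. Next I turn clockwise gently.

Scaled: -0.15 rad / 3.1416 = -0.0477.

Call:
apply_moves(
  targets=[
    {"turn": [0,0,-0.0095],"translation": [0,0,0],"grip": 1},
    {"turn": [0,0,-0.0191],"translation": [0,0,0],"grip": 1},
    {"turn": [0,0,-0.0286],"translation": [0,0,0],"grip": 1},
    {"turn": [0,0,-0.0382],"translation": [0,0,0],"grip": 1},
    {"turn": [0,0,-0.0477],"translation": [0,0,0],"grip": 1},
    {"turn": [0,0,-0.0477],"translation": [0,0,0],"grip": 1},
  ],
)

```text
clock: 11.35
eef_pos: [0.4858, -0.1895, 0.1297]
tcp_rot: [-180.0, -0.0, 18.0]
contact_force: [-1.1, 3.7, 3.3]
opening: 0.0139
grasp_force: 50.0
```

```bash
cat > f.py <<'E'
from plant import robot
o=robot.get_obs()
for k in("clock","eef_pos","tcp_rot","contact_force","torque"):print(k,o[k].round(4) if hasattr(o[k],"round") else o[k])
E
python3 f.py
```

```text
clock 11.35
eef_pos [ 0.4858 -0.1895  0.1297]
tcp_rot [-1.799716e+02 -4.000000e-04  1.801270e+01]
contact_force [-1.0789  3.6551  3.3287]
torque [0.8458 0.0394 0.0715]
```

Scaled: 0.07 cm / 75 = 0.0009, -0.02 cm / 75 = -0.0003, -0.08 rad / 3.1416 = -0.0255.

Call:
apply_moves(
  targets=[
    {"turn": [0,0,0],"translation": [-0.0003,0.0009,0],"grip": 1},
    {"turn": [0,0,0],"translation": [-0.0003,0.0009,0],"grip": 1},
    {"turn": [0,0,-0.0064],"translation": [-0.0003,0.0009,0],"grip": 1},
    {"turn": [0,0,-0.0127],"translation": [-0.0003,0.0009,0],"grip": 1},
    {"turn": [0,0,-0.0191],"translation": [-0.0003,0.0009,0],"grip": 1},
    {"turn": [0,0,-0.0255],"translation": [-0.0003,0.0009,0],"grip": 1},
    {"turn": [0,0,-0.0255],"translation": [-0.0003,0.0009,0],"grip": 1},
  ],
)

```text
clock: 11.93
eef_pos: [0.4858, -0.1892, 0.1297]
tcp_rot: [180.0, -0.0, 13.4]
contact_force: [0.4, -1.0, 2.7]
opening: 0.0137
grasp_force: 50.0
```

```bash
python3 f.py
```

```text
clock 11.9333
eef_pos [ 0.4858 -0.1892  0.1297]
tcp_rot [ 1.79992e+02 -8.90000e-03  1.33943e+01]
contact_force [ 0.4096 -1.027   2.7468]
torque [ 0.0497 -0.0368  0.0513]
```

Scaled: -0.05 rad / 3.1416 = -0.0159.

Call:
apply_moves(
  targets=[
    {"turn": [0,0,-0.008],"translation": [0,0,0],"grip": 1},
    {"turn": [0,0,-0.0159],"translation": [0,0,0],"grip": 1},
    {"turn": [0,0,-0.0239],"translation": [0,0,0],"grip": 1},
    {"turn": [0,0,-0.0318],"translation": [0,0,0],"grip": 1},
  ],
)

```text
clock: 12.27
eef_pos: [0.4857, -0.1891, 0.1296]
tcp_rot: [-180.0, -0.0, 7.6]
contact_force: [0.3, 0.5, 2.9]
opening: 0.0139
grasp_force: 50.0
```

```bash
python3 f.py
```

```text
clock 12.2667
eef_pos [ 0.4857 -0.1891  0.1296]
tcp_rot [-1.799979e+02 -3.000000e-03  7.629100e+00]
contact_force [0.3207 0.5097 2.9122]
torque [ 0.1604 -0.1401  0.2349]
```

Scaled: -0.06 rad / 3.1416 = -0.0191.

Call:
apply_moves(
  targets=[
    {"turn": [0,0,-0.0064],"translation": [0,0,0],"grip": 1},
    {"turn": [0,0,-0.0127],"translation": [0,0,0],"grip": 1},
    {"turn": [0,0,-0.0191],"translation": [0,0,0],"grip": 1},
  ],
)

```text
clock: 12.52
eef_pos: [0.4858, -0.1891, 0.1296]
tcp_rot: [-180.0, -0.0, 4.2]
contact_force: [0.6, 1.6, 2.7]
opening: 0.0137
grasp_force: 50.0
```

```bash
python3 f.py
```

```text
clock 12.5167
eef_pos [ 0.4858 -0.1891  0.1296]
tcp_rot [-1.799963e+02 -3.900000e-03  4.232900e+00]
contact_force [0.6414 1.5995 2.6826]
torque [ 0.3582 -0.1756  0.2663]
```

Scaled: 0.01 cm / 75 = 0.0001, -0.036 rad / 3.1416 = -0.0115.

Call:
apply_moves(
  targets=[
    {"turn": [0,0,-0.0038],"translation": [0,0,0],"grip": 1},
    {"turn": [0,0,-0.0076],"translation": [0,0.0001,0],"grip": 1},
    {"turn": [0,0,-0.0115],"translation": [0,0.0001,0],"grip": 1},
  ],
)

```text
clock: 12.77
eef_pos: [0.4857, -0.189, 0.1296]
tcp_rot: [180.0, -0.0, 2.2]
contact_force: [0.4, 1.4, 3.5]
opening: 0.0138
grasp_force: 50.0
```

```bash
python3 f.py
```

```text
clock 12.7667
eef_pos [ 0.4857 -0.189   0.1296]
tcp_rot [ 1.799989e+02 -2.800000e-03  2.224100e+00]
contact_force [0.3833 1.3957 3.5099]
torque [ 0.3789 -0.1834  0.2344]
```

Scaled: 0.01 cm / 75 = 0.0001, -0.024 rad / 3.1416 = -0.0076.

Call:
apply_moves(
  targets=[
    {"turn": [0,0,-0.0038],"translation": [0,0.0001,0],"grip": 1},
    {"turn": [0,0,-0.0076],"translation": [0,0.0001,0],"grip": 1},
  ],
)

```text
clock: 12.93
eef_pos: [0.4857, -0.189, 0.1296]
tcp_rot: [180.0, -0.0, 0.8]
contact_force: [0.4, 1.4, 2.8]
opening: 0.0138
grasp_force: 50.0
```

```bash
python3 f.py
```

```text
clock 12.9333
eef_pos [ 0.4857 -0.189   0.1296]
tcp_rot [ 1.799965e+02 -1.900000e-03  8.404000e-01]
contact_force [0.3953 1.3886 2.7935]
torque [ 0.2202 -0.1898  0.2678]
```

Scaled: -0.024 rad / 3.1416 = -0.0076.

Call:
apply_moves(
  targets=[
    {"turn": [0,0,-0.0038],"translation": [0,0,0],"grip": 1},
    {"turn": [0,0,-0.0076],"translation": [0,0,0],"grip": 1},
  ],
)

```text
clock: 13.1
eef_pos: [0.4857, -0.189, 0.1296]
tcp_rot: [180.0, -0.0, -0.5]
contact_force: [2.1, 0.0, 3.7]
opening: 0.0139
grasp_force: 50.0
```

```bash
python3 f.py
```

```text
clock 13.1
eef_pos [ 0.4857 -0.189   0.1296]
tcp_rot [ 1.799986e+02 -1.100000e-03 -5.377000e-01]
contact_force [2.15   0.0308 3.6883]
torque [ 0.2981 -0.2222  0.2699]
```

Scaled: 0.01 cm / 75 = 0.0001, -0.024 rad / 3.1416 = -0.0076.

Call:
apply_moves(
  targets=[
    {"turn": [0,0,-0.0038],"translation": [0,0,0],"grip": 1},
    {"turn": [0,0,-0.0076],"translation": [0,0.0001,0],"grip": 1},
  ],
)

```text
clock: 13.27
eef_pos: [0.4857, -0.1889, 0.1296]
tcp_rot: [180.0, -0.0, -1.9]
contact_force: [0.8, -1.1, 2.9]
opening: 0.0135
grasp_force: 50.0
```

```bash
python3 f.py
```

```text
clock 13.2667
eef_pos [ 0.4857 -0.1889  0.1296]
tcp_rot [ 1.79995e+02 -3.40000e-03 -1.91430e+00]
contact_force [ 0.7811 -1.0782  2.927 ]
torque [-0.0338 -0.1569  0.2763]
```

Scaled: -0.024 rad / 3.1416 = -0.0076.

Call:
apply_moves(
  targets=[
    {"turn": [0,0,-0.0038],"translation": [0,0,0],"grip": 1},
    {"turn": [0,0,-0.0076],"translation": [0,0,0],"grip": 1},
  ],
)

```text
clock: 13.43
eef_pos: [0.4857, -0.1889, 0.1297]
tcp_rot: [180.0, -0.0, -3.3]
contact_force: [0.4, 0.4, 2.4]
opening: 0.0139
grasp_force: 50.0
```

```bash
python3 f.py
```

```text
clock 13.4333
eef_pos [ 0.4857 -0.1889  0.1297]
tcp_rot [ 1.799941e+02 -7.000000e-03 -3.291700e+00]
contact_force [0.3731 0.3578 2.3949]
torque [ 0.0606 -0.2101  0.3073]
```

Scaled: -0.024 rad / 3.1416 = -0.0076.

Call:
apply_moves(
  targets=[
    {"turn": [0,0,-0.0038],"translation": [0,0,0],"grip": 1},
    {"turn": [0,0,-0.0076],"translation": [0,0,0],"grip": 1},
  ],
)

```text
clock: 13.6
eef_pos: [0.4857, -0.1889, 0.1296]
tcp_rot: [180.0, -0.0, -4.7]
contact_force: [0.6, 0.1, 3.3]
opening: 0.0138
grasp_force: 50.0
```

```bash
python3 f.py
```

```text
clock 13.6
eef_pos [ 0.4857 -0.1889  0.1296]
tcp_rot [ 1.799962e+02 -3.000000e-03 -4.662300e+00]
contact_force [0.624  0.0684 3.2522]
torque [ 0.1092 -0.2135  0.2616]
```

Scaled: -0.024 rad / 3.1416 = -0.0076.

Call:
apply_moves(
  targets=[
    {"turn": [0,0,-0.0038],"translation": [0,0,0],"grip": 1},
    {"turn": [0,0,-0.0076],"translation": [0,0,0],"grip": 1},
  ],
)

```text
clock: 13.77
eef_pos: [0.4858, -0.1888, 0.1296]
tcp_rot: [180.0, -0.0, -6.0]
contact_force: [1.7, -0.5, 2.8]
opening: 0.0138
grasp_force: 50.0
```

```bash
python3 f.py
```

```text
clock 13.7667
eef_pos [ 0.4858 -0.1888  0.1296]
tcp_rot [ 1.799993e+02 -5.000000e-03 -6.038500e+00]
contact_force [ 1.7307 -0.5036  2.8429]
torque [ 0.0929 -0.2609  0.2977]
```

Scaled: -0.024 rad / 3.1416 = -0.0076.

Call:
apply_moves(
  targets=[
    {"turn": [0,0,-0.0038],"translation": [0,0,0],"grip": 1},
    {"turn": [0,0,-0.0076],"translation": [0,0,0],"grip": 1},
  ],
)

```text
clock: 13.93
eef_pos: [0.4857, -0.1888, 0.1296]
tcp_rot: [-180.0, -0.0, -7.4]
contact_force: [1.1, 0.4, 2.3]
opening: 0.0136
grasp_force: 50.0
```

```bash
python3 f.py
```

```text
clock 13.9333
eef_pos [ 0.4857 -0.1888  0.1296]
tcp_rot [-1.799972e+02 -1.000000e-03 -7.411400e+00]
contact_force [1.1274 0.3692 2.3034]
torque [ 0.2272 -0.2847  0.2676]
```

Scaled: -0.024 rad / 3.1416 = -0.0076.

Call:
apply_moves(
  targets=[
    {"turn": [0,0,-0.0038],"translation": [0,0,0],"grip": 1},
    {"turn": [0,0,-0.0076],"translation": [0,0,0],"grip": 1},
  ],
)

```text
clock: 14.1
eef_pos: [0.4857, -0.1888, 0.1296]
tcp_rot: [-180.0, -0.0, -8.8]
contact_force: [1.2, 0.2, 3.0]
opening: 0.0138
grasp_force: 50.0
```

```bash
python3 f.py
```

```text
clock 14.1
eef_pos [ 0.4857 -0.1888  0.1296]
tcp_rot [-1.799983e+02 -4.400000e-03 -8.790900e+00]
contact_force [1.2022 0.2148 2.9927]
torque [ 0.2577 -0.258   0.2566]
```

Scaled: -0.024 rad / 3.1416 = -0.0076.

Call:
apply_moves(
  targets=[
    {"turn": [0,0,-0.0038],"translation": [0,0,0],"grip": 1},
    {"turn": [0,0,-0.0076],"translation": [0,0,0],"grip": 1},
  ],
)

```text
clock: 14.27
eef_pos: [0.4857, -0.1888, 0.1296]
tcp_rot: [-180.0, -0.0, -10.2]
contact_force: [1.4, 1.7, 4.0]
opening: 0.0136
grasp_force: 50.0
```

```bash
python3 f.py
```

```text
clock 14.2667
eef_pos [ 0.4857 -0.1888  0.1296]
tcp_rot [-1.799924e+02 -4.000000e-04 -1.016910e+01]
contact_force [1.3873 1.6734 4.0265]
torque [ 0.3977 -0.3672  0.289 ]
```

Scaled: 0.01 cm / 75 = 0.0001, -0.024 rad / 3.1416 = -0.0076.

Call:
apply_moves(
  targets=[
    {"turn": [0,0,-0.0038],"translation": [0,0,0],"grip": 1},
    {"turn": [0,0,-0.0076],"translation": [0,0.0001,0],"grip": 1},
  ],
)

```text
clock: 14.43
eef_pos: [0.4858, -0.1887, 0.1296]
tcp_rot: [180.0, -0.0, -11.5]
contact_force: [1.2, 1.1, 3.4]
opening: 0.0137
grasp_force: 50.0
```

```bash
python3 f.py
```

```text
clock 14.4333
eef_pos [ 0.4858 -0.1887  0.1296]
tcp_rot [ 1.799999e+02 -5.200000e-03 -1.153660e+01]
contact_force [1.2386 1.1259 3.3579]
torque [ 0.1555 -0.338   0.2661]
```

Scaled: -0.024 rad / 3.1416 = -0.0076.

Call:
apply_moves(
  targets=[
    {"turn": [0,0,-0.0038],"translation": [0,0,0],"grip": 1},
    {"turn": [0,0,-0.0076],"translation": [0,0,0],"grip": 1},
  ],
)

```text
clock: 14.6
eef_pos: [0.4857, -0.1887, 0.1296]
tcp_rot: [-180.0, -0.0, -12.9]
contact_force: [2.6, 1.1, 2.5]
opening: 0.0136
grasp_force: 50.0
```

```bash
python3 f.py
```

```text
clock 14.6
eef_pos [ 0.4857 -0.1887  0.1296]
tcp_rot [-1.799993e+02 -1.400000e-03 -1.291350e+01]
contact_force [2.5855 1.1259 2.5271]
torque [ 0.3348 -0.3349  0.2371]
```

Scaled: 0.01 cm / 75 = 0.0001, -0.02 rad / 3.1416 = -0.0064.

Call:
apply_moves(
  targets=[
    {"turn": [0,0,-0.0032],"translation": [0.0001,0.0001,0],"grip": 1},
    {"turn": [0,0,-0.0064],"translation": [0.0001,0.0001,0],"grip": 1},
  ],
)

```text
clock: 14.77
eef_pos: [0.4857, -0.1887, 0.1296]
tcp_rot: [180.0, 0.0, -14.0]
contact_force: [1.4, 0.5, 4.1]
opening: 0.0137
grasp_force: 50.0
```

```bash
python3 f.py
```

```text
clock 14.7667
eef_pos [ 0.4857 -0.1887  0.1296]
tcp_rot [ 1.799934e+02  4.400000e-03 -1.404640e+01]
contact_force [1.3698 0.5308 4.1395]
torque [ 0.1331 -0.1956  0.3347]
```

Scaled: -0.02 rad / 3.1416 = -0.0064.

Call:
apply_moves(
  targets=[
    {"turn": [0,0,-0.0032],"translation": [0,0,0],"grip": 1},
    {"turn": [0,0,-0.0064],"translation": [0,0,0],"grip": 1},
  ],
)

```text
clock: 14.93
eef_pos: [0.4857, -0.1886, 0.1296]
tcp_rot: [180.0, 0.0, -15.2]
contact_force: [0.3, 0.8, 3.6]
opening: 0.0138
grasp_force: 50.0
```

```bash
python3 f.py
```

```text
clock 14.9333
eef_pos [ 0.4857 -0.1886  0.1296]
tcp_rot [ 1.799953e+02  8.300000e-03 -1.517660e+01]
contact_force [0.2623 0.7737 3.5897]
torque [ 0.1434 -0.1867  0.741 ]
```

The stop is felt: torque jumped to 0.74 N·m, about 14 N per pin, with the pins still fully in. I'll relieve it a little and lift straight out.

Call:
apply_moves(
  targets=[
    {"turn": [0,0,0],"translation": [0,0,0],"grip": 1},
    {"turn": [0,0,0],"translation": [0,0,0],"grip": 1},
  ],
)

```text
clock: 15.1
eef_pos: [0.4858, -0.1886, 0.1296]
tcp_rot: [180.0, 0.0, -15.1]
contact_force: [1.4, 0.2, 3.0]
opening: 0.0137
grasp_force: 50.0
```

```bash
python3 f.py
```

```text
clock 15.1
eef_pos [ 0.4858 -0.1886  0.1296]
tcp_rot [ 1.799955e+02  4.100000e-03 -1.512630e+01]
contact_force [1.3587 0.1953 3.0149]
torque [ 0.0604 -0.1632  0.5854]
```

Scaled: 0.04 rad / 3.1416 = 0.0127.

Call:
apply_moves(
  targets=[
    {"turn": [0,0,0.0048],"translation": [0,0,0],"grip": 1},
    {"turn": [0,0,0.0095],"translation": [0,0,0],"grip": 1},
    {"turn": [0,0,0.0127],"translation": [0,0,0],"grip": 1},
    {"turn": [0,0,0.0127],"translation": [0,0,0],"grip": 1},
  ],
)

```text
clock: 15.43
eef_pos: [0.4857, -0.1886, 0.1296]
tcp_rot: [-180.0, 0.0, -12.8]
contact_force: [0.7, -1.4, 2.9]
opening: 0.0135
grasp_force: 50.0
```

```bash
python3 f.py
```

```text
clock 15.4333
eef_pos [ 0.4857 -0.1886  0.1296]
tcp_rot [-1.799972e+02  5.000000e-03 -1.279230e+01]
contact_force [ 0.6839 -1.4265  2.8687]
torque [-0.0004 -0.0705  0.01  ]
```

Scaled: 7 cm / 75 = 0.0933, 6 cm / 75 = 0.08.

Call:
apply_moves(
  targets=[
    {"turn": [0,0,0],"translation": [0,0,0.004],"grip": 1},
    {"turn": [0,0,0],"translation": [0,0,0.008],"grip": 1},
    {"turn": [0,0,0],"translation": [0,0,0.012],"grip": 1},
    {"turn": [0,0,0],"translation": [0,0,0.0173],"grip": 1},
    {"turn": [0,0,0],"translation": [0,0,0.04],"grip": 1},
    {"turn": [0,0,0],"translation": [0,0,0.08],"grip": 1},
    {"turn": [0,0,0],"translation": [0,0,0.0933],"grip": 1},
    {"turn": [0,0,0],"translation": [0,0,0.0933],"grip": 1},
  ],
)

```text
clock: 16.1
eef_pos: [0.487, -0.1892, 0.202]
tcp_rot: [179.9, -0.3, -12.8]
contact_force: [0.6, -0.5, -2.4]
opening: 0.0137
grasp_force: 50.0
```

```bash
python3 f.py; python3 -c "
import numpy as np
y=26.7-np.degrees(.15+.08+.1+.06+.036+.024*11-.024*0+.04-.04);print(y)"
```

```text
clock 16.1
eef_pos [ 0.487  -0.1892  0.202 ]
tcp_rot [179.9326  -0.2554 -12.8447]
contact_force [ 0.6283 -0.4987 -2.4136]
torque [-0.019  -0.0213 -0.0286]
-12.834087864026802
```

Scaled: 33.7 cm / 75 = 0.4493, 1.97 cm / 75 = 0.0263, 1.4 rad / 3.1416 = 0.4456.

Call:
apply_moves(
  targets=[
    {"turn": [0,0,0.0382],"translation": [0.0027,0.0453,0],"grip": 1},
    {"turn": [0,0,0.0764],"translation": [0.0053,0.0893,0],"grip": 1},
    {"turn": [0,0,0.1146],"translation": [0.008,0.1347,0],"grip": 1},
    {"turn": [0,0,0.1528],"translation": [0.0107,0.18,0],"grip": 1},
    {"turn": [0,0,0.191],"translation": [0.0133,0.2253,0],"grip": 1},
    {"turn": [0,0,0.2292],"translation": [0.016,0.2693,0],"grip": 1},
    {"turn": [0,0,0.2674],"translation": [0.0187,0.3147,0],"grip": 1},
    {"turn": [0,0,0.3056],"translation": [0.0213,0.36,0],"grip": 1},
    {"turn": [0,0,0.3438],"translation": [0.024,0.404,0],"grip": 1},
    {"turn": [0,0,0.382],"translation": [0.0263,0.4493,0],"grip": 1},
    {"turn": [0,0,0.4202],"translation": [0.0263,0.4493,0],"grip": 1},
    {"turn": [0,0,0.4456],"translation": [0.0263,0.4493,0],"grip": 1},
    {"turn": [0,0,0.4456],"translation": [0.0263,0.4493,0],"grip": 1},
  ],
)

```text
clock: 17.18
eef_pos: [0.5048, 0.1489, 0.1983]
tcp_rot: [-179.9, 0.1, 67.7]
contact_force: [-0.0, -0.5, -3.4]
opening: 0.0137
grasp_force: 50.0
```

Scaled: 1.431 rad / 3.1416 = 0.4555.

Call:
apply_moves(
  targets=[
    {"turn": [0,0,0.0382],"translation": [0,0,0],"grip": 1},
    {"turn": [0,0,0.0764],"translation": [0,0,0],"grip": 1},
    {"turn": [0,0,0.1146],"translation": [0,0,0],"grip": 1},
    {"turn": [0,0,0.1528],"translation": [0,0,0],"grip": 1},
    {"turn": [0,0,0.191],"translation": [0,0,0],"grip": 1},
    {"turn": [0,0,0.2292],"translation": [0,0,0],"grip": 1},
    {"turn": [0,0,0.2674],"translation": [0,0,0],"grip": 1},
    {"turn": [0,0,0.3056],"translation": [0,0,0],"grip": 1},
    {"turn": [0,0,0.3438],"translation": [0,0,0],"grip": 1},
    {"turn": [0,0,0.382],"translation": [0,0,0],"grip": 1},
    {"turn": [0,0,0.4202],"translation": [0,0,0],"grip": 1},
    {"turn": [0,0,0.4555],"translation": [0,0,0],"grip": 1},
    {"turn": [0,0,0.4555],"translation": [0,0,0],"grip": 1},
    {"turn": [0,0,0.4555],"translation": [0,0,0],"grip": 1},
    {"turn": [0,0,0.4555],"translation": [0,0,0],"grip": 1},
  ],
)

```text
clock: 18.43
eef_pos: [0.5053, 0.1481, 0.1992]
tcp_rot: [-180.0, -0.0, 149.0]
contact_force: [-0.5, -0.1, -3.2]
opening: 0.014
grasp_force: 50.0
```

```bash
python3 f.py
python3 - <<'E'
from h import *
I={n:np.mean([robot.camera(n).astype(float) for _ in range(2)],0) for n in P}
np.savez("im3.npz",**I)
a=cv2.resize(np.clip(I["scene"][140:215,230:320]*1.3,0,255).astype(np.uint8),None,fx=4.4,fy=4.4,interpolation=cv2.INTER_CUBIC)
b=cv2.resize(np.clip(I["top"][165:240,316:406]*1.3,0,255).astype(np.uint8),None,fx=4.4,fy=4.4,interpolation=cv2.INTER_CUBIC)
cv2.imwrite("pics/h3.png",np.hstack([a,b]))
E
```

```text
clock 18.4333
eef_pos [0.5053 0.1481 0.1992]
tcp_rot [-1.799787e+02 -2.710000e-02  1.490229e+02]
contact_force [-0.4956 -0.0828 -3.1681]
torque [ 0.0953 -0.1341 -0.0079]
```

View pics/h3.png

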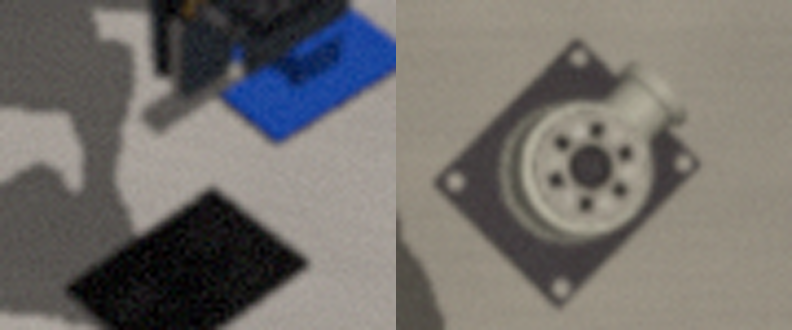

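The spanner is still upright in hand, bar end at about scene (265,168). The mincer ring's holes have clearly turned. Now I'll lower it into the rack.

Scaled: -11.5 cm / 75 = -0.1533, -11 cm / 75 = -0.1467.

Call:
apply_moves(
  targets=[
    {"turn": [0,0,0],"translation": [0,0,-0.0467],"grip": 1},
    {"turn": [0,0,0],"translation": [0,0,-0.0933],"grip": 1},
    {"turn": [0,0,0],"translation": [0,0,-0.1267],"grip": 1},
    {"turn": [0,0,0],"translation": [0,0,-0.1467],"grip": 1},
    {"turn": [0,0,0],"translation": [0,0,-0.1533],"grip": 1},
    {"turn": [0,0,0],"translation": [0,0,-0.1533],"grip": 1},
    {"turn": [0,0,0],"translation": [0,0,-0.1533],"grip": 1},
    {"turn": [0,0,0],"translation": [0,0,-0.1533],"grip": 1},
  ],
)

```text
clock: 19.3
eef_pos: [0.5063, 0.1485, 0.0858]
tcp_rot: [179.9, 0.1, 149.3]
contact_force: [-0.3, -0.6, -2.5]
opening: 0.0138
grasp_force: 50.0
```

```bash
python3 f.py
```

```text
clock 19.3
eef_pos [0.5063 0.1485 0.0858]
tcp_rot [1.799303e+02 8.460000e-02 1.493444e+02]
contact_force [-0.3269 -0.622  -2.5107]
torque [ 0.0178 -0.1436 -0.0211]
```

Scaled: -1.3 cm / 75 = -0.0173, -1.2 cm / 75 = -0.016.

Call:
apply_moves(
  targets=[
    {"turn": [0,0,0],"translation": [-0.0003,0,-0.0053],"grip": 1},
    {"turn": [0,0,0],"translation": [-0.0003,0,-0.0107],"grip": 1},
    {"turn": [0,0,0],"translation": [-0.0003,0,-0.016],"grip": 1},
    {"turn": [0,0,0],"translation": [-0.0003,0,-0.0173],"grip": 1},
    {"turn": [0,0,0],"translation": [-0.0003,0,-0.0173],"grip": 1},
  ],
)

```text
clock: 19.72
eef_pos: [0.5051, 0.1483, 0.0713]
tcp_rot: [-180.0, -0.0, 149.4]
contact_force: [0.1, -0.4, -2.7]
opening: 0.014
grasp_force: 50.0
```

Scaled: -0.2 cm / 75 = -0.0027, -0.1 cm / 75 = -0.0013.

Call:
apply_moves(
  targets=[
    {"turn": [0,0,0],"translation": [0,0,-0.0013],"grip": 1},
    {"turn": [0,0,0],"translation": [0,0,-0.0027],"grip": 1},
    {"turn": [0,0,0],"translation": [0,0,-0.0027],"grip": 1},
    {"turn": [0,0,0],"translation": [0,0,-0.0027],"grip": 1},
  ],
)

```text
clock: 20.05
eef_pos: [0.5053, 0.1484, 0.0696]
tcp_rot: [-180.0, -0.0, 149.4]
contact_force: [0.2, -0.3, -2.4]
opening: 0.0142
grasp_force: 50.0
```

Call:
apply_moves(
  targets=[
    {"turn": [0,0,0],"translation": [0,0,-0.0005],"grip": 1},
    {"turn": [0,0,0],"translation": [0,0,-0.0011],"grip": 1},
    {"turn": [0,0,0],"translation": [0,0,-0.0011],"grip": 1},
  ],
)

```text
clock: 20.3
eef_pos: [0.5054, 0.1484, 0.0689]
tcp_rot: [180.0, 0.0, 149.4]
contact_force: [0.6, -1.2, -1.2]
opening: 0.014
grasp_force: 50.0
```

Scaled: -0.03 cm / 75 = -0.0004.

Call:
apply_moves(
  targets=[
    {"turn": [0,0,0],"translation": [0,0,-0.0004],"grip": 1},
    {"turn": [0,0,0],"translation": [0,0,-0.0004],"grip": 1},
  ],
)

```text
clock: 20.47
eef_pos: [0.5054, 0.1484, 0.0689]
tcp_rot: [180.0, 0.0, 149.4]
contact_force: [-1.4, -0.8, 6.5]
opening: 0.0139
grasp_force: 50.0
```

Seated at the original height. I'll release and retreat.

Scaled: 0.03 cm / 75 = 0.0004.

Call:
apply_moves(
  targets=[
    {"turn": [0,0,0],"translation": [0,0,0.0004],"grip": 1},
    {"turn": [0,0,0],"translation": [0,0,0.0004],"grip": 0.4},
    {"turn": [0,0,0],"translation": [0,0,0.0004],"grip": 0.2},
    {"turn": [0,0,0],"translation": [0,0,0.0004],"grip": 0},
    {"turn": [0,0,0],"translation": [0,0,0.0004],"grip": -0.3},
    {"turn": [0,0,0],"translation": [0,0,0.0004],"grip": -0.3},
    {"turn": [0,0,0],"translation": [0,0,0.0004],"grip": -0.3},
    {"turn": [0,0,0],"translation": [0,0,0.0004],"grip": -0.3},
  ],
  force=5,
)

```text
clock: 21.13
eef_pos: [0.5053, 0.1484, 0.0688]
tcp_rot: [-180.0, -0.0, 149.4]
contact_force: [0.6, -0.3, -0.1]
opening: 0.0575
grasp_force: 0.0
```

Scaled: -18 cm / 75 = -0.24, 17 cm / 75 = 0.2267.

Call:
apply_moves(
  targets=[
    {"turn": [0,0,0],"translation": [0,0,0.0133],"grip": -0.3},
    {"turn": [0,0,0],"translation": [0,0,0.04],"grip": -0.3},
    {"turn": [0,0,0],"translation": [0,0,0.08],"grip": -0.3},
    {"turn": [0,0,0],"translation": [0,0,0.1333],"grip": -0.3},
    {"turn": [0,0,0],"translation": [0,0,0.1867],"grip": -0.3},
    {"turn": [0,0,0],"translation": [0,0,0.2133],"grip": -0.3},
    {"turn": [0,0,0],"translation": [0,-0.0533,0.2267],"grip": -0.3},
    {"turn": [0,0,0],"translation": [-0.04,-0.1067,0.2267],"grip": -0.3},
    {"turn": [0,0,0],"translation": [-0.0667,-0.16,0.2267],"grip": -0.3},
    {"turn": [0,0,0],"translation": [-0.0933,-0.2133,0.2267],"grip": -0.3},
    {"turn": [0,0,0],"translation": [-0.1067,-0.24,0.2267],"grip": -0.3},
    {"turn": [0,0,0],"translation": [-0.1067,-0.24,0.2267],"grip": -0.3},
  ],
)

```text
clock: 22.13
eef_pos: [0.4224, -0.0357, 0.2395]
tcp_rot: [-179.9, 0.0, 149.2]
contact_force: [0.8, 1.5, 0.6]
opening: 0.0595
grasp_force: 0.0
```

```bash
python3 f.py; sed 's/^I=.*/I={n:np.mean([robot.camera(n).astype(float) for _ in range(3)],0) for n in P}\nnp.savez("im4.npz",**I)/' m.py | sed '/^for n,b,thr/,/^    \[round/d;/^T=\|^S=\|^X=\|^Y=\|^d=\|^print/d' > m4.py; python3 m4.py
python3 - <<'E'
from h import *
I=dict(np.load("im4.npz"))
cv2.imwrite("pics/h4.png",np.hstack([cv2.resize(np.clip(q*1.2,0,255).astype(np.uint8),None,fx=4,fy=4,interpolation=cv2.INTER_CUBIC) for q in(I["scene"][150:235,225:320],I["top"][160:245,220:315])]))
E
```

```text
clock 22.1333
eef_pos [ 0.4224 -0.0357  0.2395]
tcp_rot [-1.799144e+02  2.000000e-04  1.491560e+02]
contact_force [0.8428 1.5058 0.6187]
torque [ 0.0379 -0.1353  0.0067]
top 75 [[239.41, 207.38], [250.39, 187.82], [256.05, 191.0], [245.08, 210.56]]
top 100 [[240.29, 207.25], [250.66, 188.78], [255.14, 191.3], [244.77, 209.77]]
scene 75 [[253.56, 175.56], [287.43, 175.56], [287.43, 198.06], [253.56, 198.06]]
scene 100 [[253.56, 175.56], [287.44, 175.56], [287.44, 197.18], [253.56, 197.18]]
```

View pics/h4.png

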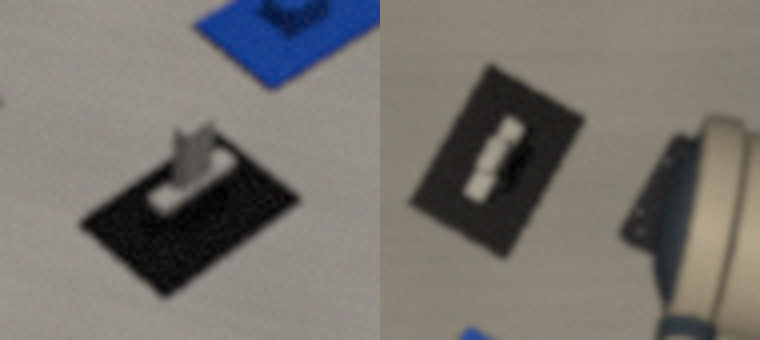

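The spanner stands in the black rack at scene (272,197) and top (247,199), within 0.3 px of where it started, and the arm is clear. Handing in.

```bash
python3 -c "
from plant import robot
print(robot.finish_job())"
```

```text
the job is handed in; nothing more can be done
None
```

I handed the job in at about 22 s. I turned the ring clockwise onto its stop with both pins fully in, at about 14 N per pin, and the spanner is back upright on its seat in the black rack; no verdict came back.

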